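# Set the sprung selector knob of a pressure cooker

### The arm

A 6-joint arm with a two-finger parallel gripper is mounted at the origin on a cart in front of the work surface, level with it; the furniture and walls round the work are solid. World frame = base frame: x ahead of the robot, y to its left, z up, the work surface at z = 0. Lengths are in m, angles in rad, forces in N, time in s.
With the tool pointing down it reaches from about 0.35 to 0.975 m from the base axis. Payload 4.9 kg.
Tool frame: the origin (TCP) lies at the very end of the fingers, on their centre line; the grasp point (between the pads) lies 19 mm behind it; z points along the fingers, y is the line along which they close (so a half turn about z gives the same grasp; the last joint's range is limited). The gripper opens to 85 mm and grips with 20 to 120 N. Pads are 22 mm wide; open, the fingers measure 114 mm over their backs; the gripper's body (76 mm by 85 mm) begins 54 mm behind the grasp point. The pads swing forward as they close: fully open they stand 13 mm farther back than shut.
Start: joints at [-1.314, 0.053, 1.613, -0, 1.476, -0.119], TCP at [0.229, -0.581, 0.231] pointing down, gripper open.
Joint ranges: [-3.01, 3.01], [-1.01, 2.22], [0.06, 2.58], [-1.02, 4.17], [0.09, 2.62], [-3.14, 3.14]. Speed limits (rad/s): [2.57, 2.57, 3.14, 3.14, 3.14, 3.14].

### API

Orientations are given as a unit quaternion [w, x, y, z].
In Python, from plant import manip, vision, order gives the robot as it stands.
- The arm moves only by the tool play_rows, never from a script. Its argument "steps" is a list that holds one entry, the list of rows, each a list of 6 numbers: the shift along the tool's x, y, z in mm, then the turn, a rotation vector about the tool's x, y, z in degrees. A call has 1 to 12 rows; each row is the pose to reach, as a shift and turn from the pose commanded when the call began, along the tool's axes at that moment; what a row does not reach only later rows make up. A row lasts 1/12 s, in which the tool goes at most 41.7 mm and 7.16 degrees, less where a joint would pass 70% of its speed; a pose out of reach is approached as far as the arm can. A call with a gripper value outside its range is refused whole. "claw" is the gripper's target within -1 to 1 (fully open at 1, half-way at 0, shut at -1), set as the call begins (left out, the last holds). The fingers move at their own pace and stop on an object; the grip force is fixed at half the most. Time passes only in rows, so rows that repeat a pose let the fingers close. It gives the time, the measured TCP pose, the force, the opening and the grip force at its end, in the units of the state.
- manip.state(): the state, without advancing time (a new reading comes with each control period).
- vision.grab_frame(name): name is "side" or "top"; returns (picture, depth): 400x640x3 uint8, blue, green, red; 400x640 float32, m along the optical axis (not along the pixel's ray), 0 where there is no reading.
- vision.camera_info(name): a dict with "K" (3x3 intrinsics, pixels), "k1" (the pictures are not rectified: a ray, as slopes to the right and down, at radius r is drawn at 1 + k1 r^2 times it, then the intrinsics apply), "eye" and "orientation" of the camera in the world. Camera axes: x right, y down, z forward; pixel columns grow to the right and rows downward; lengths in m; the calibration is good to about 2 mm. A picture is of the moment at which its call begins. camera_info takes no time and is no camera call.
- order.job_done(): hands the job in; it is judged then, once.
The state is a dict: "time": time; "joint_pos": joint angles; "joint_vel": joint speeds; "joint_efforts": joint torques, N m; "tool_pos": TCP position; "tool_rot": TCP orientation; "contact_force": force on the tool from outside, world axes, zero at the start; "ft_torque": the same for the moment, N m; "gripper_width": opening from 0.0 (shut) to 1.0 (fully open); "grasp_force": force on a finger pad.
Only numpy, scipy, OpenCV 4.12 (cv2) and the standard library are available. Lean on these libraries where they do the work, as an engineer would, in place of code of your own. Each camera call takes 0.05 s, during which the arm holds its last target. There are 200 camera calls.

### The job

Set the pressure cooker's selector to the green dot: pull the sprung black knob on the lid straight up until it is clear of its notch, turn it to the green dot, and let it drop fully home into the notch there, then let go of it. The dot shows only roughly where the notch is, so feel for it, and never force the knob round against a notch. Leave the things standing about alone.

Things in the scene. Friction and masses are not known exactly. Their poses are not given: they have to be found in the camera images.
- lid_centre (a point): point on the selector knob's axis, on the flat lid top of a fixed pressure cooker (metal pot 194 mm across the lid rim, its flat lid top 164 mm across and 158 mm above the stove; black handles on two sides). z is up; its -x axis points to the notch in which the knob starts (a black line on the lid shows it).
- knob_grip (a point): centre of the grip bar of the black selector knob, on its axis; grasp here from above. The knob is a round skirt 94 mm across, its top 14 mm above the lid, with an upright bar on it 52 mm long, 14 mm thick, 32 mm high. This point is 12 mm below the bar's top, 20 mm above the skirt, 34 mm above the lid when down. The bar lies along x; -x is the pointer's side (nose, white line). z is up.
- knob: the same knob; origin on the axis at the level of the lid when the knob is down, axes as knob_grip.
- pointer (a point): point that the pointer nose aims at: 64 mm from the axis on the knob's -x side, 1 mm above the lid when the knob is down.
- lift (a joint): height of the knob above its fully-down position, m: 0 down in a notch, about 0.008 when its pin rests on the teeth between notches, 0.015 at the upper stop. A spring pulls it down with about 6 N when down and 9 N when fully up, weight included. At 0.009 or more it turns freely.
- dial (a joint): turn of the knob from its starting notch, rad, positive anticlockwise seen from above. One notch belongs to each coloured dot (dots at +0.66, +1.33, -0.66, -1.33), but it lies off the dot's centre line by 0.05 to 0.14 rad, to either side, differently every time, and is not marked. In a notch the knob has only about 0.025 rad of play either way.
- crown: ring of steel teeth on the lid under the knob's skirt, 45 mm radius, 8 mm high, hidden while the knob is down; origin on the knob axis at the lid's top. The knob's pin (40 mm from the axis) is caught between them. Let down beside a notch, the pin rests on the teeth (lift 0.008) and the knob turns easily; as it comes over the notch, to within 0.025 rad, its spring drops it 8 mm if it is free to fall.
- green_dot (a point): centre of the green dot, 20 mm across, flat on the lid, 64 mm from the knob axis. The notch lies somewhere across the width of its dot. Which of the four dots is green varies.
- red_dot (a point): the same for the red dot.
- blue_dot (a point): the same for the blue dot.
- yellow_dot (a point): the same for the yellow dot.
- spice_jar: upright spice jar with a black cap, 41 mm across and 105 mm high, on the stove left of the cooker; origin at its underside. Leave alone.
- tumbler: small empty steel tumbler standing upright, 65 mm across and 74 mm high, on the stove left of the cooker; origin at its underside. Leave alone.
- garlic: garlic bulb about 50 mm; origin at its underside. Leave alone.
- matches: matchbox lying on the stove, 36 x 54 x 15 mm; origin at its underside. Leave alone.

How it is judged:
By the outcome, as a careful person would: the job done as asked, in the order asked, and still so for the second after the job is handed in, with the robot touching nothing.
It also fails if it takes over 42 s, if anything falls off the work surface, if the arm or the gripper's body presses on something with over 40 N, if the wrist force passes 120 N, or if a joint passes its speed limit or range.

## Working session

There is one attempt and no reset: what is moved stays moved. The work goes in short steps, Python scripts to look and compute and a tool call to move; the robot and the scene stay as the last step left them, time stands still between calls to the robot, and variables do not carry over. Pictures are saved under pics/ and viewed, at most 10 in all, crops included, and the job is handed in when it is done.

Besides the shell and the picture viewer there is one more tool, called after "Request:" as name(argument=value, ...) on one line, values as JSON. play_rows: Moves the arm, as the interface text tells. Its arguments: {"type":"object","properties":{"steps":{"type":"array"},"claw":{"type":"number"}},"required":["steps"]}

```bash
mkdir -p pics; cat > h.py <<'E'
import numpy as np, cv2
from scipy.spatial.transform import Rotation as R
from plant import manip, vision, order
def rot(q): return R.from_quat([q[1],q[2],q[3],q[0]])
def world(name,u,v,d=None,z=None):
    c=vision.camera_info(name); K=np.array(c["K"]); 
    p=np.array([(u-K[0,2])/K[0,0],(v-K[1,2])/K[1,1]]); s=p.copy()
    for _ in range(20): s=p/(1+c["k1"]*(s@s))
    ray=np.array([s[0],s[1],1.]); M=rot(c["orientation"]); e=np.array(c["eye"]); w=M.apply(ray)
    t=d if d is not None else (z-e[2])/w[2]
    return e+t*w
E
python3 - <<'E'
from h import *
for n in("top","side"):
    p,d=vision.grab_frame(n); cv2.imwrite(f"pics/{n}0.png",p); np.save(f"{n}0.npy",d); c=vision.camera_info(n); print(n,c)
print(manip.state())
E
```

```text
top {'K': array([[452.58533543,   0.        , 321.73611421],
       [  0.        , 452.58533543, 207.90212516],
       [  0.        ,   0.        ,   1.        ]]), 'k1': 0.012924073045721558, 'eye': array([0.43408899, 0.08102463, 0.9610224 ]), 'orientation': array([ 0.05613824, -0.70335991,  0.70689209, -0.04936501])}
side {'K': array([[390.30292557,   0.        , 317.83004257],
       [  0.        , 390.30292557, 195.89375962],
       [  0.        ,   0.        ,   1.        ]]), 'k1': -0.037997405988360204, 'eye': array([ 0.47108125, -0.55416936,  0.67955765]), 'orientation': array([-0.4172256 ,  0.90743137, -0.04815636,  0.01311736])}
{'time': 0.1, 'joint_pos': array([-1.31401066e+00,  5.33055205e-02,  1.61417280e+00,  4.26378858e-05,
        1.47600542e+00, -1.19006009e-01]), 'joint_vel': array([-0.00035205, -0.00057354, -0.00311618, -0.00105079, -0.00077834,
        0.00022472]), 'joint_efforts': array([ 2.61994119e-04, -3.94903815e+01, -3.71362960e+01, -9.68148152e-05,
        3.89641980e-03, -7.90967334e-06]), 'tool_pos': array([ 0.22924274, -0.58082691,  0.23016724]), 'tool_rot': array([-9.44762814e-04,  9.82399392e-01,  1.86790098e-01, -4.39159308e-05]), 'contact_force': array([ 0.05172578, -0.31586795,  0.35633574]), 'ft_torque': array([0.00022182, 0.0020799 , 0.05118434]), 'grasp_force': 0.0, 'gripper_width': 1.0014736915577396}
```

View pics/top0.png

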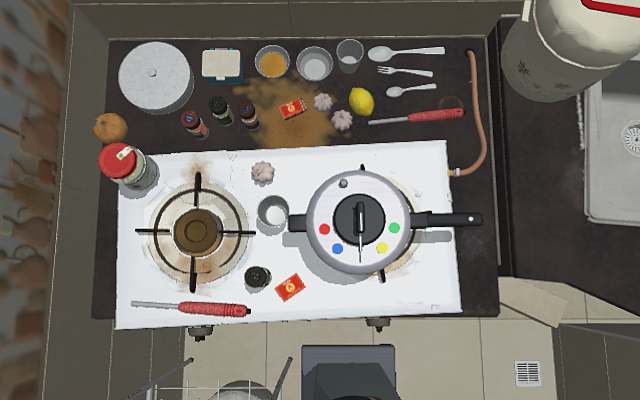

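View pics/side0.png

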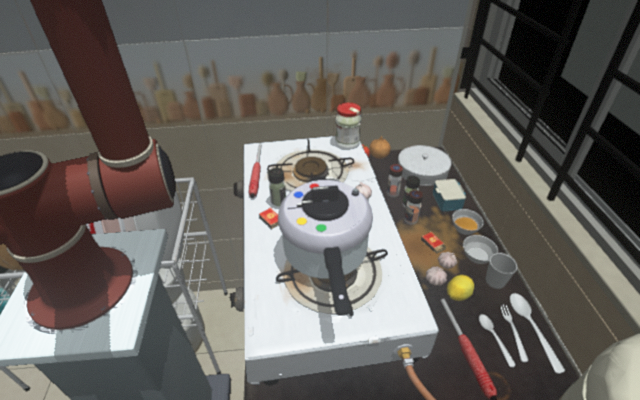

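The top picture shows the knob near (359,219) with its pointer towards the robot at (360,260). The dots are red (324,229), blue (337,249), yellow (382,248) and green (394,228). The arm is out of view, at the left of the side picture.

```bash
python3 - <<'E'
from h import *
p=cv2.imread("pics/top0.png"); d=np.load("top0.npy")
h=cv2.cvtColor(p,cv2.COLOR_BGR2HSV)
roi=np.zeros(d.shape,bool); roi[165:280,300:415]=1
D={}
for n,(a,b) in dict(red=(0,8),blue=(105,130),yellow=(22,35),green=(45,85)).items():
    m=roi&(h[...,0]>=a)&(h[...,0]<=b)&(h[...,1]>120)&(h[...,2]>80)
    v,u=np.nonzero(m); w=world("top",u.mean(),v.mean(),d=np.median(d[m])); D[n]=w; print(n,m.sum(),u.mean(),v.mean(),w)
zl=np.median([w[2] for w in D.values()])
# circle radius 64 through dots
from scipy.optimize import least_squares
P=np.array([w[:2] for w in D.values()])
c=least_squares(lambda c:np.linalg.norm(P-c,axis=1)-.064,P.mean(0)+[.05,0]); print("centre",c.x,c.fun,zl)
for n,w in D.items(): print(n,np.degrees(np.arctan2(*(w[:2]-c.x)[::-1])))
# bar top pixels by depth
m=roi.copy(); vs,us=np.nonzero(m&(d>0))
W=np.array([world("top",u,v,d=d[v,u]) for u,v in zip(us,vs)])
for lo,hi in((.034,.06),(.008,.02)):
    s=(W[:,2]>zl+lo)&(W[:,2]<zl+hi)&(np.linalg.norm(W[:,:2]-c.x,axis=1)<.06); q=W[s]
    ctr=q.mean(0); U,S,V=np.linalg.svd(q[:,:2]-ctr[:2]); print(s.sum(),ctr,np.median(q[:,2]),V[0],np.ptp((q[:,:2]-ctr[:2])@V.T,axis=0))
cv2.imwrite("pics/k.png",cv2.resize(p[160:285,295:425],None,fx=4.5,fy=4.5,interpolation=2))
E
```

```text
red 85 324.1764705882353 228.8 [0.51709631 0.08428504 0.15955437]
blue 89 337.1685393258427 248.26966292134833 [0.48245359 0.06150701 0.15934433]
yellow 85 381.7294117647059 247.50588235294117 [ 0.48342337 -0.01711965  0.15946835]
green 85 393.83529411764704 227.45882352941177 [ 0.51888987 -0.03949207  0.15913325]
centre [0.5335101  0.02267754] [-2.43460169e-04  1.44327098e-04 -2.73672576e-05 -1.34430924e-04] 0.15940633748022986
red 104.91850367216887
blue 142.74630524638303
yellow -141.53055825542867
green -103.23360930948714Traceback (most recent call last):
  File "<stdin>", line 17, in <module>
  File "h.py", line 6, in world
    c=vision.camera_info(name); K=np.array(c["K"]);
ValueError: time passes only in moves, steps and waits
```

```bash
sed -i 's/^def world/from functools import lru_cache\n@lru_cache\ndef info(n): return vision.camera_info(n)\ndef world/; s/c=vision.camera_info(name)/c=info(name)/' h.py
cat >> h.py <<'E'
def delta(pos,az):
    """shift (mm) and turn (deg) in tool axes to reach pos, pointing down, tool x at azimuth az (deg)"""
    s=manip.state(); T=rot(s["tool_rot"]); G=R.from_euler("z",az,degrees=True)*R.from_euler("x",180,degrees=True)
    return np.round(1000*T.inv().apply(np.array(pos)-s["tool_pos"]),1), np.round((T.inv()*G).as_rotvec(degrees=True),2)
E
python3 - <<'E'
from h import *
d=np.load("top0.npy"); c=np.array([.5335,.0227]); zl=.1594
vs,us=np.nonzero(d[165:280,300:415]); W=np.array([world("top",u+300,v+165,d=d[v+165,u+300]) for u,v in zip(us,vs)])
for lo,hi in((.036,.06),(.008,.02)):
    s=(W[:,2]>zl+lo)&(W[:,2]<zl+hi)&(np.linalg.norm(W[:,:2]-c,axis=1)<.06); q=W[s]
    m=(q.max(0)+q.min(0))/2; U,S,V=np.linalg.svd(q[:,:2]-m[:2]); print(s.sum(),m,q.mean(0),np.median(q[:,2]),V[0],np.ptp((q[:,:2]-m[:2])@V.T,axis=0))
print(delta([.5335,.0227,.29],.7))
E
```

```text
252 [0.53440707 0.02339207 0.20240017] [0.53361781 0.02364832 0.20340072] 0.20360171500850893 [-0.99957302 -0.02921955] [0.05168674 0.01410491]
1888 [0.52925029 0.02278031 0.17327019] [0.53281496 0.02382361 0.17200636] 0.17207835031657348 [-0.38367136 -0.9234697 ] [0.09283017 0.09770894]
(array([ 504.5, -449.9,  -58.9]), array([-0.11,  0.  , 20.83]))
```

Request:
play_rows(steps=[[[20,-15,-59,0,0,0],[60,-50,-59,0,0,5],[504,-450,-59,0,0,20.5],[504,-450,-59,0,0,20.5],[504,-450,-59,0,0,20.5],[504,-450,-59,0,0,20.5],[504,-450,-59,0,0,20.5],[504,-450,-59,0,0,20.5],[504,-450,-59,0,0,20.5],[504,-450,-59,0,0,20.5],[504,-450,-59,0,0,20.5],[504,-450,-59,0,0,20.5]]], claw=0)

```text
time: 1.1
tool_pos: [0.4425, -0.1577, 0.2876]
tool_rot: [0.0, 1.0, 0.009, -0.0]
contact_force: [0.4, -1.2, 1.2]
gripper_width: 0.501
grasp_force: 0.0
```

```bash
python3 - <<'E'
from h import *
print(manip.state()["tool_pos"],delta([.5335,.023,.24],.9))
E
```

```text
[ 0.44251851 -0.1576558   0.28757972] (array([  94.2, -179. ,   47.6]), array([0.  , 0.  , 0.12]))
```

Request:
play_rows(steps=[[[94,-178,20,0,0,0],[94,-178,20,0,0,0],[94,-178,20,0,0,0],[94,-178,20,0,0,0],[94,-178,20,0,0,0],[94,-178,20,0,0,0],[94,-178,20,0,0,0],[94,-178,20,0,0,0]]])

```text
time: 1.77
tool_pos: [0.5328, 0.0198, 0.2674]
tool_rot: [0.0, 1.0, 0.009, -0.001]
contact_force: [0.5, -0.8, 0.4]
gripper_width: 0.502
grasp_force: 0.0
```

```bash
python3 - <<'E'
from h import *
print(manip.state()["tool_pos"],delta([.5335,.0231,.178],.9),manip.state()["contact_force"])
for n in("top","side"):
    p,d=vision.grab_frame(n); cv2.imwrite(f"pics/{n}1.png",p)
    cv2.imwrite(f"pics/c_{n}1.png",cv2.resize(p[120:290,250:430] if n=="top" else p[120:290,240:420],None,fx=3,fy=3))
E
```

```text
[0.53278631 0.01977246 0.26737707] (array([ 0.9, -3.3, 89.4]), array([0.02, 0.06, 0.15])) [ 0.53780478 -0.77502497  0.35961976]
```

View pics/c_side1.png

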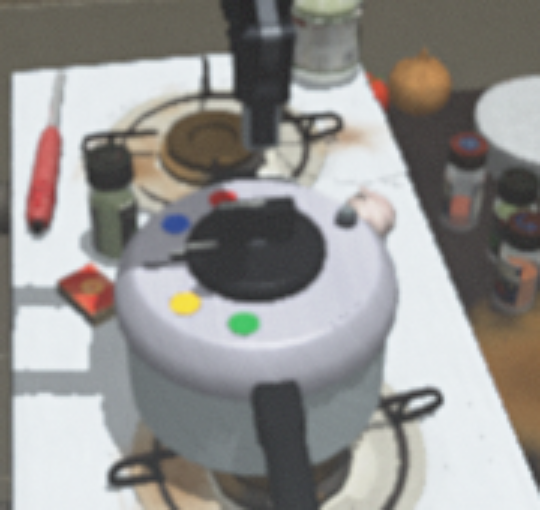

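The side crop shows the fingers at (262,140), above and lined up with the bar at (262,215), with everything undisturbed. Next I descend and grip.

Request:
play_rows(steps=[[[1,-3,35,0,0,0],[1,-3,65,0,0,0],[1,-3,80,0,0,0],[1,-3,88,0,0,0],[1,-3,88,0,0,0],[1,-3,88,0,0,0]]])

```text
time: 2.37
tool_pos: [0.5343, 0.0221, 0.1807]
tool_rot: [0.0, 1.0, 0.008, 0.001]
contact_force: [-0.1, -0.1, 1.2]
gripper_width: 0.498
grasp_force: 0.0
```

Request:
play_rows(steps=[[[0,0,0,0,0,0],[0,0,0,0,0,0],[0,0,0,0,0,0],[0,0,0,0,0,0],[0,0,0,0,0,0],[0,0,0,0,0,0]]], claw=-1)

```text
time: 2.87
tool_pos: [0.5352, 0.0227, 0.182]
tool_rot: [0.0, 1.0, 0.009, 0.002]
contact_force: [-1.2, -0.5, 5.7]
gripper_width: 0.149
grasp_force: 60.2
```

Request:
play_rows(steps=[[[0,0,-3,0,0,0],[0,0,-6,0,0,0],[0,0,-9,0,0,0],[0,0,-12,0,0,0],[0,0,-12,0,0,0],[0,0,-12,0,0,0]]])

```text
time: 3.37
tool_pos: [0.5349, 0.0227, 0.1906]
tool_rot: [0.0, 1.0, 0.009, 0.001]
contact_force: [7.1, -1.8, -8.6]
gripper_width: 0.149
grasp_force: 58.5
```

```bash
cat > look.py <<'E'
from h import *
s=manip.state(); print(s["tool_pos"],delta([.5335,.0231,.19],.9),s["contact_force"],s["ft_torque"])
import sys
p,d=vision.grab_frame("side"); cv2.imwrite(sys.argv[1],cv2.resize(p[170:250,270:390],None,fx=5,fy=5,interpolation=2))
E
python3 look.py pics/lift.png
```

```text
[0.53489195 0.02273198 0.19060537] (array([-1.4, -0.4,  0.6]), array([ 0.03, -0.15,  0.12])) [ 7.07167104 -1.8404235  -8.55850738] [-0.28911229 -1.3767326  -0.03118601]
```

View pics/lift.png

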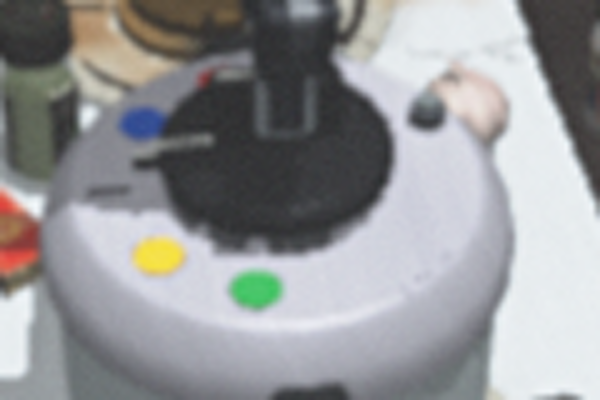

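The crop shows the skirt raised with the teeth visible beneath it, near (270,240). I'll centre the tool and lift a bit more to be sure it's clear.

Request:
play_rows(steps=[[[1,0,-1,0,0,0],[1,0,-2,0,0,0],[1,0,-3,0,0,0],[1,0,-3,0,0,0],[1,0,-3,0,0,0]]])

```text
time: 3.83
tool_pos: [0.535, 0.0227, 0.193]
tool_rot: [0.0, 1.0, 0.009, -0.0]
contact_force: [4.6, -2.4, -7.7]
gripper_width: 0.15
grasp_force: 58.4
```

Request:
play_rows(steps=[[[1,0.5,-1,0,0,0],[1,0.5,-1,0,0,-3],[1,0.5,-1,0,0,-6],[1,0.5,-1,0,0,-9],[1,0.5,-1,0,0,-12],[1,0.5,-1,0,0,-12],[1,0.5,-1,0,0,-12]]])

```text
time: 4.42
tool_pos: [0.5351, 0.0231, 0.1942]
tool_rot: [-0.001, 0.994, 0.113, -0.001]
contact_force: [2.8, 1.4, -8.8]
gripper_width: 0.15
grasp_force: 58.5
```

```bash
python3 look.py pics/turn.png; python3 -c "
from h import *
print(R.as_euler(rot(manip.state()['tool_rot'])*R.from_euler('x',180,degrees=True),'zyx',degrees=True))"
```

```text
[0.53509248 0.0230876  0.19423271] (array([-1.5, -0.4,  4.2]), array([-0.1 ,  0.16, 12.07])) [ 2.81695812  1.35422286 -8.77403634] [ 0.36236021 -0.34945323 -0.00878939]
[12.97646729  0.16918347  0.07810407]
```

Free turning (no torque). Next I turn on to just short of the dot.

Request:
play_rows(steps=[[[0,0,0,0,0,-4],[0,0,0,0,0,-9],[0,0,0,0,0,-14],[0,0,0,0,0,-19],[0,0,0,0,0,-24],[0,0,0,0,0,-29],[0,0,0,0,0,-34],[0,0,0,0,0,-39],[0,0,0,0,0,-44],[0,0,0,0,0,-49],[0,0,0,0,0,-53],[0,0,0,0,0,-53]]])

```text
time: 5.47
tool_pos: [0.5339, 0.0245, 0.1941]
tool_rot: [-0.004, 0.838, 0.546, -0.001]
contact_force: [-2.5, 6.3, -8.4]
gripper_width: 0.153
grasp_force: 58.6
```

Request:
play_rows(steps=[[[0,0,0,0,0,0],[0,0,0,0,0,0]]])

```text
time: 5.63
tool_pos: [0.5339, 0.0245, 0.1941]
tool_rot: [-0.004, 0.839, 0.545, -0.001]
contact_force: [-1.9, 6.9, -9.2]
gripper_width: 0.148
grasp_force: 58.6
```

```bash
cat >> h.py <<'E'
def st():
    s=manip.state(); a=(rot(s["tool_rot"])*R.from_euler('x',180,degrees=True)).as_euler('zyx',degrees=True)
    print(round(s["time"],2),"pos",np.round(s["tool_pos"]*1000,1),"az/tilt",np.round(a,2),"F",np.round(s["contact_force"],1),"T",np.round(s["ft_torque"],2),s["gripper_width"])
E
python3 -c "from h import *; st()"; python3 look.py pics/turn2.png
```

```text
5.63 pos [533.9  24.5 194.1] az/tilt [66.01  0.35  0.26] F [-1.9  6.9 -9.2] T [1.13 0.26 0.06] 0.14832156323895027
[0.53392744 0.02448943 0.19413218] (array([-1.5,  0.2,  4.1]), array([-0.44,  0.16, 65.11])) [-1.88768887  6.88972574 -9.17269143] [1.12516601 0.26182959 0.06209967]
```

View pics/turn2.png

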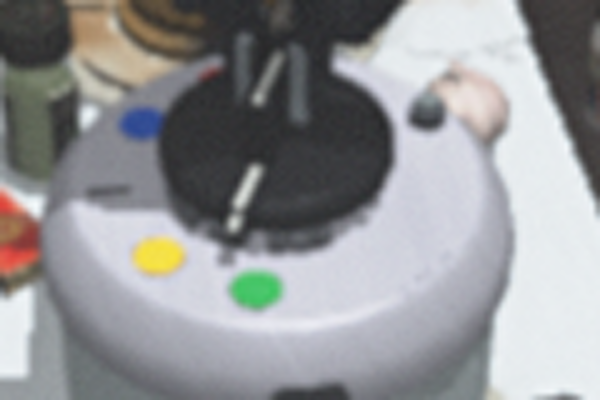

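The crop shows the pointer line at (240,215), just short of the green dot at (257,290). I'll lower the pin onto the teeth.

Request:
play_rows(steps=[[[1,0,2,0,0,0],[1,0,4,0,0,0],[1,0,6,0,0,0],[1,0,7,0,0,0],[1,0,7,0,0,0]]])

```text
time: 6.1
tool_pos: [0.5342, 0.0247, 0.1895]
tool_rot: [-0.003, 0.839, 0.545, -0.002]
contact_force: [-8.6, 4.8, 0.6]
gripper_width: 0.148
grasp_force: 60.0
```

```bash
python3 -c "from h import *; st()"
```

```text
6.1 pos [534.2  24.7 189.5] az/tilt [66.01  0.4   0.15] F [-8.6  4.8  0.6] T [ 0.73  1.4  -0.06] 0.1478586203699031
```

Request:
play_rows(steps=[[[0,0,1,0,0,-0.5],[0,0,1,0,0,-1],[0,0,1,0,0,-1.5],[0,0,1,0,0,-2],[0,0,1,0,0,-2.5],[0,0,1,0,0,-2.5]]])

```text
time: 6.6
tool_pos: [0.5341, 0.0248, 0.189]
tool_rot: [-0.003, 0.827, 0.563, -0.002]
contact_force: [-9.7, 5.3, 3.3]
gripper_width: 0.148
grasp_force: 60.2
```

```bash
python3 -c "from h import *; st()"
```

```text
6.6 pos [534.1  24.8 189. ] az/tilt [68.5   0.4   0.16] F [-9.7  5.3  3.3] T [ 0.73  1.64 -0.13] 0.1482294492040768
```

Request:
play_rows(steps=[[[0,-0.5,0,0,0,-0.5],[0,-1,0,0,0,-1],[0,-1,0,0,0,-1.5],[0,-1,0,0,0,-1.5]]])

```text
time: 6.93
tool_pos: [0.5339, 0.0248, 0.1889]
tool_rot: [-0.002, 0.819, 0.574, -0.001]
contact_force: [-6.4, 4.0, 0.6]
gripper_width: 0.144
grasp_force: 59.9
```

Request:
play_rows(steps=[[[0,0,0,0,0,-0.5],[0,0,0,0,0,-1],[0,0,0,0,0,-1],[0,0,0,0,0,-1]]])

```text
time: 7.27
tool_pos: [0.5338, 0.0247, 0.1874]
tool_rot: [-0.002, 0.814, 0.581, -0.001]
contact_force: [-3.0, 3.4, -4.5]
gripper_width: 0.146
grasp_force: 59.1
```

z fell and the spring is now pulling down, so the pin has started into the notch. I'll lower with no turn.

Request:
play_rows(steps=[[[0,0,1,0,0,0],[0,0,2,0,0,0],[0,0,3,0,0,0],[0,0,3,0,0,0]]])

```text
time: 7.6
tool_pos: [0.5339, 0.0247, 0.1844]
tool_rot: [-0.002, 0.814, 0.581, -0.001]
contact_force: [-4.4, 3.2, -4.0]
gripper_width: 0.15
grasp_force: 59.3
```

```bash
python3 -c "from h import *; st()"
```

```text
7.6 pos [533.9  24.7 184.4] az/tilt [71.04  0.28  0.11] F [-4.4  3.2 -4. ] T [0.62 0.68 0.21] 0.15044716995367458
```

Request:
play_rows(steps=[[[0,0,1.5,0,0,-0.4],[0,0,3,0,0,-0.4],[0,0,4,0,0,-0.4],[0,0,4,0,0,-0.4],[0,0,4,0,0,-0.4]]])

```text
time: 8.02
tool_pos: [0.5339, 0.0247, 0.182]
tool_rot: [-0.002, 0.812, 0.584, -0.001]
contact_force: [-9.1, 3.3, 2.5]
gripper_width: 0.152
grasp_force: 60.2
```

```bash
python3 -c "from h import *; st()"
```

```text
8.02 pos [533.9  24.7 182. ] az/tilt [71.42  0.29  0.11] F [-9.1  3.3  2.5] T [0.68 1.35 0.1 ] 0.1520385951133574
```

The knob is home: z is back at 182 mm, the same as when it was first gripped, and the tool is now being pushed up. Release and retreat.

Request:
play_rows(steps=[[[0,0,0,0,0,0],[0,0,0,0,0,0],[0,0,0,0,0,0],[0,0,0,0,0,0],[0,0,0,0,0,0]]], claw=0)

```text
time: 8.43
tool_pos: [0.536, 0.0235, 0.1816]
tool_rot: [0.0, 0.812, 0.584, 0.0]
contact_force: [0.7, -0.7, 0.7]
gripper_width: 0.502
grasp_force: 0.0
```

Request:
play_rows(steps=[[[0,0,-15,0,0,0],[0,0,-40,0,0,0],[0,0,-70,0,0,0],[0,0,-100,0,0,0],[0,0,-120,0,0,0],[0,0,-120,0,0,0],[0,0,-120,0,0,0]]])

```text
time: 9.02
tool_pos: [0.5363, 0.0236, 0.3027]
tool_rot: [0.001, 0.812, 0.584, 0.001]
contact_force: [-0.1, 0.1, -0.7]
gripper_width: 0.501
grasp_force: 0.0
```

```bash
python3 look.py pics/end.png; python3 -c "from h import *; st()"
```

```text
[0.53634204 0.02356183 0.30271491] (array([ -1.4,  -2.9, 112.7]), array([ 0.15, -0.16, 70.52])) [-0.1490128   0.13744895 -0.74002305] [-0.06280016  0.05971555 -0.01513836]
9.07 pos [535.5  23.7 300.7] az/tilt [ 7.142e+01 -1.000e-02 -1.000e-02] F [-0.9  0.5 -1.1] T [-0.02  0.01  0.03] 0.49644239144604374
```

View pics/end.png

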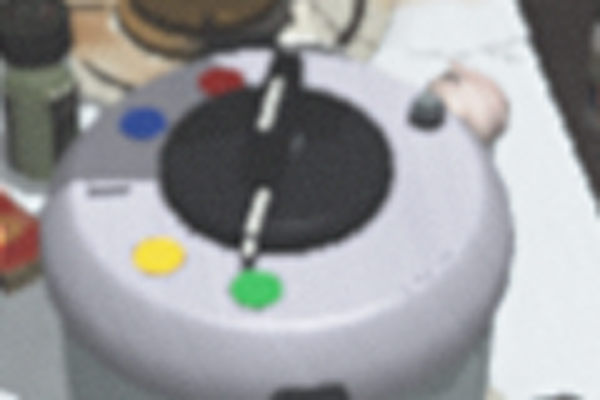

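The crop shows the knob fully down with no teeth visible. Its nose at (249,265) points at the green dot (257,290), and the gripper is clear.

```bash
python3 -c "from h import *; print(order.job_done())"
```

```text
the job is handed in; nothing more can be done
None
```

The knob was lifted clear of its notch, turned to the green dot, felt down fully home into the notch there and released; the job was handed in at about 9 s, with the gripper clear and nothing else moved as far as the camera showed.

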